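# Spring-return check of a photometer mirror mount

### The job

Do the spring-return check on the sample-beam mirror mount, the one with the blue adjuster knobs: with closed fingers press its free corner straight down on the black rubber button until the tip of its pointer stands on the orange mark of its scale, not well beyond it, and keep it there for about a second. Then ease off slowly, so that the plate follows your finger back up to its rest without snapping back. Keep off the mirrors, do not push about or lift the mount or its orange mark, and leave the black-knobbed mount and everything else on the bench as they are.

Things in the scene. Friction and masses are not known exactly. Their poses are not given: they have to be found in the camera images.
- sample: sample-beam mirror mount (about 0.9 kg), loose on the blue mat: dark steel base and aluminium tilt plate over it, both 118 mm squares set as diamonds (corners along x and y); BLUE knobs (19 mm across, tops 77 mm up) at the plate's x corners; white scale 120 to 160 mm out along +y, 80 mm tall. Origin: centre of the base's underside; z up, +y towards the free corner with pad and pointer
- sample_press (a point): top of the black domed rubber button (24 mm across, 6 mm proud of the plate) on the free corner of the sample mount's tilt plate, 64 mm along +y from the rocking line, 66 mm above the base's underside at rest; moves with the plate. The mirror holder is about 45 mm away, the scale 56 mm
- sample_pointer (a point): tip of the black pointer needle (2 mm thick at the tip) that sticks out of the sample mount's free corner, 133 mm along +y from the rocking line; it sinks about 2.1 mm for each mm that a finger pushes the button down
- sample_mark (a point): centre line, at the inner end, of the orange mark (a tab 10 mm high, 17 mm long) on the outer part of the sample mount's white scale, just beyond the pointer's tip (4 mm gap); at the start 14 to 26 mm below the pointer's tip. It is a friction-held slider, set by the last user
- sample_plate (a joint): tilt of the sample mount's plate, rad: 0 = at rest (springs pull it there), grows as the free corner is pressed down; hard stop at 0.30. It rocks about the line through the two blue knobs (mount's x axis, 52 mm above the base's underside). Force on the button: about 2.5 N to start, 5.3 N at 0.1 rad, 8 N at 0.2 rad
- sample_pad: the black domed rubber button on the sample mount's free corner, 24 mm across, 6 mm tall; origin: centre of its underside
- sample_mirror: glass mirror in its black holder, upright in the middle of the sample mount's plate, 46 mm wide, 13 mm thick, 47 mm tall (top 107 mm above the base's underside), turned 45 degrees; origin: centre of its foot
- reference: reference-beam mirror mount, the same in every size but with BLACK knobs; to be left alone. Origin and axes as for the sample mount; either mount may be the left one
- reference_plate (a joint): tilt of the reference mount's plate, rad; 0 = at rest
- reference_mirror: mirror and holder of the reference mount, as on the sample mount
- driver: red-handled screwdriver, 160 mm long, lying on the bench left of the mat (bystander)
- solvent: amber solvent bottle, 42 mm across, 95 mm tall, on the mat's far strip (bystander); origin: centre of its underside
- blower: red rubber dust blower, 58 mm across, 98 mm tall, on the mat's far strip (bystander); origin: centre of its underside
- spare_lamp: small halogen lamp on a white ceramic foot, 26 mm across, 48 mm tall, on the mat's far strip (bystander); origin: centre of its underside
- swabs: clear cup of cotton swabs, 52 mm across, 92 mm tall, on the mat's far strip (bystander); origin: centre of its underside
- tube_rack: white rack with capped blood tubes, 100 x 210 mm, 94 mm tall, on the right of the bench (bystander); origin: centre of its underside
- reagent: white reagent bottle with a green cap, 60 mm across, 115 mm tall, on the left of the bench (bystander); origin: centre of its underside

How it is judged:
By the outcome, as a careful person would: the job done as asked, in the order asked, and still so for the second after the job is handed in, with the robot touching nothing.
It also fails if it takes over 43 s, if anything falls off the work surface, if the arm or the gripper's body presses on something with over 40 N, if the wrist force passes 120 N, or if a joint passes its speed limit or range.

### The arm

A 6-joint arm with a two-finger parallel gripper is mounted at the origin on the work surface. World frame = base frame: x ahead of the robot, y to its left, z up, the work surface at z = 0. Lengths are in m, angles in degrees, forces in N, time in s.
With the tool pointing down it reaches from about 0.35 to 0.875 m from the base axis. Payload 4.2 kg.
Tool frame: the origin (TCP) lies on the front face of the gripper's body, between the roots of the fingers; the fingertips stand finger_overhang ahead of it and the grasp point (between the pads) lies 51 mm ahead of it (finger_overhang is the distance from the TCP to the fingertips, in m); z points along the fingers, y is the line along which they close (so a half turn about z gives the same grasp; the last joint's range is limited). The gripper opens to 87 mm and grips with 3 to 60 N. Pads are 19 mm wide; open, the fingers measure 117 mm over their backs; the gripper's body (75 mm by 190 mm) begins 51 mm behind the grasp point.
Start: joints at [80.936, 22.042, 0.453, 0, -68.411, -14.817], TCP at [0.253, 0.571, 0.292] pointing down, gripper open.
Joint ranges: [-179.83, 179.83], [-69.29, 118.12], [-61.27, 80.66], [-181.25, 117.63], [-171.15, -9.14], [-177.46, 177.46]. Speed limits (degrees/s): [159.86, 159.86, 180, 180, 180, 180].

### API

Orientations are given as a 3x3 rotation matrix whose columns are the frame's x, y, z axes.
In Python, from station import sense, capture, camera_model, finish_job, finger_overhang gives the robot as it stands. The module is installed in compiled form; this text tells all that it offers.
- The arm moves only by the tool jog_arm, never from a script. Its argument "rows" is a list that holds one entry, the list of rows, each a list of 4 numbers: the shift along the tool's x, y, z in m, then the turn about the tool's z in rad. A call has 1 to 20 rows; each row shifts and turns the commanded pose from where the row before left it, along the tool's axes as they then stand; what a row does not reach is not made up. A row lasts 1/8 s, in which the tool goes at most 62.5 mm and 10.7 degrees, less where a joint would pass 70% of its speed; a pose out of reach is approached as far as the arm can. A call is refused whole if a number of a shift passes 0.0625 or a number of a turn 0.188, either way. A call with a gripper value outside its range is refused whole. "claw" is the opening, from 0 (shut) to 1 (fully open), set as the call begins (left out, the last holds). The fingers move at their own pace and stop on an object; the grip force is fixed at half the most. Time passes only in rows, so rows that do not move let the fingers close. It gives the time, the measured TCP pose, the force, the opening and the grip force at its end, in the units of the state.
- sense(): the state, without advancing time (a new reading comes with each control period).
- capture(name): name is "scene" or "top" or "wrist"; returns the picture (400x640x3 uint8, red, green, blue); there is no depth.
- camera_model(name): a dict with "fovy" (degrees; the focal length in pixels is half the picture's height over the tangent of half this angle, whatever the lens; pixels are square), "cx", "cy" (the principal point, pixels), "k1" (the pictures are not rectified: a ray, as slopes to the right and down, at radius r is drawn at 1 + k1 r^2 times it, then the intrinsics apply), "eye" and "rotation" of the camera in the world. Camera axes: x right, y down, z forward; pixel columns grow to the right and rows downward; lengths in m; the calibration is good to about 2 mm. A picture is of the moment at which its call begins: read the wrist's pose just before it. camera_model takes no time and is no camera call; for the wrist camera it gives the pose at the moment of the call.
- finish_job(): hands the job in; it is judged then, once.
The state is a dict: "time_s": time; "joints": joint angles; "joint_velocities": joint speeds; "effort": joint torques, N m; "tcp_pos": TCP position; "ee_rot": TCP orientation; "wrist_force": force on the tool from outside, world axes, zero at the start; "moment": the same for the moment, N m; "gripper_width": opening from 0.0 (shut) to 1.0 (fully open); "gripper_force": force on a finger pad.
Only numpy, scipy, OpenCV 4.12 (cv2) and the standard library are available. Lean on these libraries where they do the work, as an engineer would, in place of code of your own. Each camera call takes 0.05 s, during which the arm holds its last target. There are 200 camera calls.

## Working session

There is one attempt and no reset: what is moved stays moved. The work goes in short steps, Python scripts to look and compute and a tool call to move; the robot and the scene stay as the last step left them, time stands still between calls to the robot, and variables do not carry over. Pictures are saved under pics/ and viewed, at most 10 in all, crops included, and the job is handed in when it is done.

Besides the shell and the picture viewer there is one more tool, called after "Emit:" as name(argument=value, ...), one argument or row to a line, values as JSON. jog_arm: Moves the arm, as the interface text tells. Its arguments: {"type":"object","properties":{"rows":{"type":"array"},"claw":{"type":"number"}},"required":["rows"]}

```bash
mkdir -p pics; python3 - <<'E'
from station import *
import cv2
print(sense(), finger_overhang)
for n in("scene","top"):
    im=capture(n); cv2.imwrite(f"pics/{n}0.png",im[:,:,::-1]); print(n,camera_model(n))
E
```

```text
{'time_s': 0.0, 'joints': array([ 8.09342478e+01,  2.20904373e+01,  3.81009599e-01, -2.93677714e-02,
       -6.84097575e+01, -1.48166138e+01]), 'joint_velocities': array([ 0.03946033,  0.06582461,  0.03248002,  0.01279238, -0.001021  ,
       -0.04772088]), 'effort': array([ 2.89435493e-04, -3.90663528e+01,  1.87400991e+01,  4.21966195e+00,
        1.09401683e-02, -1.93837759e-04]), 'tcp_pos': array([0.25283202, 0.57109725, 0.29117026]), 'ee_rot': array([[ 9.14302056e-01, -4.05032237e-01, -7.98409880e-04],
       [-4.05033018e-01, -9.14299917e-01, -1.97904574e-03],
       [ 7.15912385e-05,  2.13282796e-03, -9.99997723e-01]]), 'wrist_force': array([-0.31280362,  0.35066443, -0.12313859]), 'moment': array([0.00131351, 0.01474788, 0.04664545]), 'gripper_force': 0.0, 'gripper_width': 1.0010172835696716} 0.0697
scene {'fovy': 50.342702910432926, 'cx': 310.7158110040935, 'cy': 198.56119401208005, 'k1': 0.023485541631722198, 'eye': array([1.11140725, 0.78515489, 0.98297475]), 'rotation': array([[-0.85552886,  0.3729273 , -0.35915957],
       [ 0.51757388,  0.59764921, -0.61231748],
       [-0.01369847, -0.70974689, -0.70432358]])}
top {'fovy': 52.27009240842361, 'cx': 318.9628272082898, 'cy': 202.21685726427478, 'k1': 0.018396090489811112, 'eye': array([ 0.42008467, -0.01694172,  1.26403696]), 'rotation': array([[-0.02080006, -0.98234532,  0.1859167 ],
       [-0.99973612,  0.0222497 ,  0.00571395],
       [-0.00974966, -0.18574879, -0.98254889]])}
```

View pics/scene0.png

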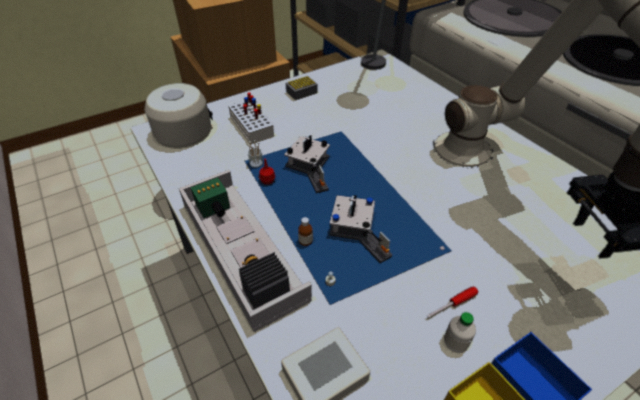

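View pics/top0.png

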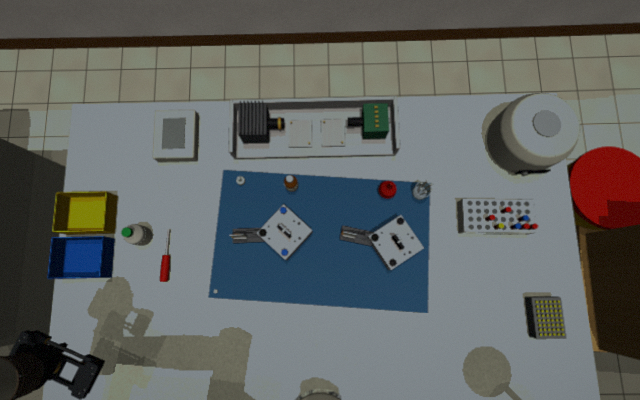

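The scene picture shows the blue-knobbed mount at about (352,215), its pointer and scale toward (380,245). In the top picture it sits at (285,232), with blue knobs at (283,210) and (284,252), and the pointer points left (world +y). The black-knobbed mount is at (397,242).

```bash
cat > h.py <<'E'
from station import *
import numpy as np, cv2
def K(m): 
    f=200/np.tan(np.radians(m["fovy"]/2)); return f
def ray(m,u,v):
    f=K(m); d=np.array([(u-m["cx"])/f,(v-m["cy"])/f]); s=d.copy()
    for _ in range(20): s=d/(1+m["k1"]*(s@s))
    return m["rotation"]@np.array([s[0],s[1],1.])
def onz(m,u,v,z):
    r=ray(m,u,v); return m["eye"]+r*(z-m["eye"][2])/r[2]
def proj(m,p):
    q=m["rotation"].T@(np.asarray(p)-m["eye"]); s=q[:2]/q[2]; s=s*(1+m["k1"]*(s@s)); return s*K(m)+[m["cx"],m["cy"]]
def tri(m1,p1,m2,p2):
    a,b=ray(m1,*p1),ray(m2,*p2); t=np.linalg.lstsq(np.c_[a,-b],m2["eye"]-m1["eye"],rcond=None)[0]
    A=m1["eye"]+a*t[0];B=m2["eye"]+b*t[1]; return (A+B)/2,np.linalg.norm(A-B)
def blobs(im,lo,hi,roi,amin=3):
    h=cv2.cvtColor(im,cv2.COLOR_RGB2HSV); m=cv2.inRange(h,lo,hi); k=np.zeros_like(m); x0,y0,x1,y1=roi; k[y0:y1,x0:x1]=m[y0:y1,x0:x1]
    n,_,st,c=cv2.connectedComponentsWithStats(k); return [(c[i].round(1),st[i].tolist()) for i in range(1,n) if st[i][4]>=amin]
E
python3 - <<'E'
from h import *
a=cv2.imread("pics/top0.png");b=cv2.imread("pics/scene0.png")
out=np.vstack([cv2.resize(a[195:270,220:320],(800,600))[:,:][:600],])
c1=cv2.resize(a[197:267,222:322],(400,280),interpolation=cv2.INTER_CUBIC);c2=cv2.resize(b[185:265,320:400],(400,400),interpolation=cv2.INTER_CUBIC)
o=np.zeros((400,800,3),np.uint8);o[:280,:400]=c1;o[:,400:]=c2;cv2.imwrite("pics/c0.png",o)
for n,i,roi in(("top",a,(222,197,322,267)),("scene",b,(320,185,400,265))):
    im=i[:,:,::-1].copy()
    print(n,"blue",blobs(im,(108,120,90),(125,255,255),roi)); print("orange",blobs(im,(3,100,80),(22,255,255),roi,1))
E
```

```text
top blue [(array([282.7, 209.7]), [280, 207, 6, 6, 30]), (array([284.2, 251.8]), [282, 249, 6, 6, 29])]
orange []
scene blue [(array([369.2, 198.9]), [365, 197, 9, 5, 30]), (array([335.5, 216.3]), [333, 214, 6, 5, 24])]
orange [(array([384.9, 248.6]), [382, 245, 7, 8, 22])]
```

View pics/c0.png

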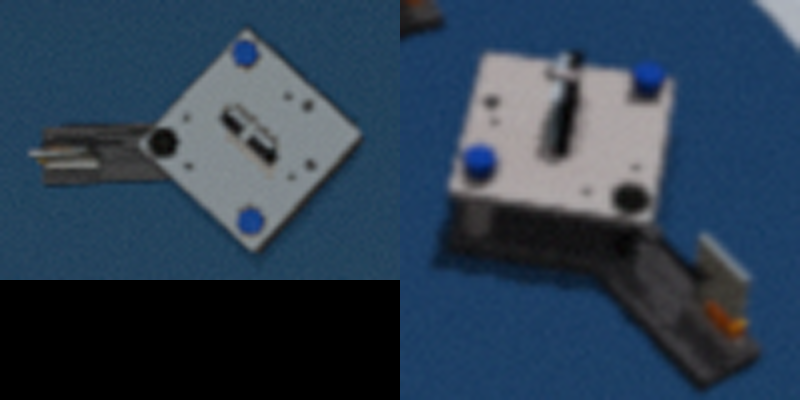

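The composite shows the blue knobs, the black button at top pixel (262,232) and scene pixel (366,224), and the orange mark low on the scale at scene pixel (385,249).

```bash
python3 - <<'E'
from h import *
t=camera_model("top");s=camera_model("scene")
a,e=tri(t,(282.7,209.7),s,(335.5,216.3));b,e2=tri(t,(284.2,251.8),s,(369.2,198.9));print("knobs",a,e,b,e2)
p,e3=tri(t,(262.4,232.4),s,(366.0,224));print("pad",p,e3)
zk=.077+.003
A=onz(t,282.7,209.7,zk);B=onz(t,284.2,251.8,zk);c=(A+B)/2;x=(A-B)/np.linalg.norm(A-B);y=np.array([-x[1],x[0],0])
print(A,B,np.linalg.norm(A-B),"c",c,"x",x,"y",y,"padpred",c+.064*y, "padray",onz(t,262.4,232.4,.068))
# mat height: mat corners at z
st=sense();print(st["ee_rot"].round(3))
yw=np.degrees(np.arctan2(y[1],y[0]));print(yw)
# wrist camera in the tool frame
w=camera_model("wrist");R=st["ee_rot"];print(w["fovy"],R.T@(w["eye"]-st["tcp_pos"]),R.T@w["rotation"])
E
```

```text
knobs [0.62522507 0.09739016 0.07576906] 0.0010162144112947338 [0.50110186 0.09325774 0.07816127] 0.0011477132251358625
pad [0.56048587 0.15914718 0.06283539] 0.0006339206493768876
[0.62409944 0.09730165 0.08      ] [0.50054317 0.09346207 0.08      ] 0.12361592264971577 c [0.56232131 0.09538186 0.08      ] x [0.99951751 0.03106054 0.        ] y [-0.03106054  0.99951751  0.        ] padpred [0.56033343 0.15935098 0.08      ] padray [0.55964374 0.15859682 0.068     ]
[[ 0.914 -0.405 -0.001]
 [-0.405 -0.914 -0.002]
 [ 0.     0.002 -1.   ]]
91.77992394744116
67.82677888446612 [ 0.08076765  0.0005958  -0.09334961] [[-7.02633495e-04 -9.57096760e-01 -2.89767662e-01]
 [ 9.99999575e-01 -4.99439086e-04 -7.75178513e-04]
 [ 5.97199547e-04 -2.89768084e-01  9.57096704e-01]]
```

Emit:
jog_arm(
  rows=[
    [[0.01,0.006,0.0,0],[0.029,0.0165,0.005,0],[0.029,0.0165,0.005,0],[0.029,0.0165,0.005,0],[0.029,0.0165,0.005,0],[0.029,0.0165,0.005,0],[0.029,0.0165,0.005,0],[0.029,0.0165,0.005,0],[0.029,0.0165,0.005,0],[0.029,0.0165,0.005,0],[0.029,0.0165,0.005,0],[0.029,0.0165,0.005,0],[0.029,0.0165,0.005,0],[0.029,0.0165,0.005,0],[0.029,0.0165,0.005,0],[0.029,0.0165,0.005,0],[0.003,0,0.006,0],[0,0,0,0]],
  ],
  claw=0,
)

```text
time_s: 2.35
tcp_pos: [0.5595, 0.1579, 0.2105]
ee_rot: [[0.914, -0.406, -0.002], [-0.406, -0.914, -0.001], [-0.001, 0.001, -1.0]]
wrist_force: [-0.4, 0.5, 0.1]
gripper_width: 0.003
gripper_force: 0.0
```

Emit:
jog_arm(
  rows=[
    [[0,0,0,-0.096],[0,0,0,-0.096],[0,0,0,-0.096],[0,0,0,-0.096],[0,0,0,-0.096],[0,0,0,-0.096],[0,0,0,-0.096],[0,0,0,-0.096],[0,0,0,0],[0,0,0,0]],
  ],
)

```text
time_s: 3.6
tcp_pos: [0.5597, 0.1588, 0.2115]
ee_rot: [[0.939, 0.344, 0.0], [0.344, -0.939, 0.0], [0.0, -0.0, -1.0]]
wrist_force: [-1.0, 0.3, -0.5]
gripper_width: 0.009
gripper_force: 0.0
```

```bash
python3 - <<'E'
from h import *
st=sense();print(st["time_s"],st["tcp_pos"],st["ee_rot"].round(3),st["wrist_force"],st["gripper_width"])
m=camera_model("wrist");im=capture("wrist");cv2.imwrite("pics/w1.png",im[:,:,::-1]);np.save("w1.npy",m,allow_pickle=True)
print("proj pad",proj(m,(.560,.159,.068)),"tip",proj(m,(.5582,.228,.068)))
E
```

```text
3.6 [0.55969052 0.15883148 0.21147352] [[ 0.939  0.344  0.   ]
 [ 0.344 -0.939  0.   ]
 [ 0.    -0.    -1.   ]] [-0.95441933  0.27740302 -0.52275354] 0.008597341317077902
proj pad [310.39622741 209.93088933] tip [230.61094547 184.50553797]
```

View pics/w1.png

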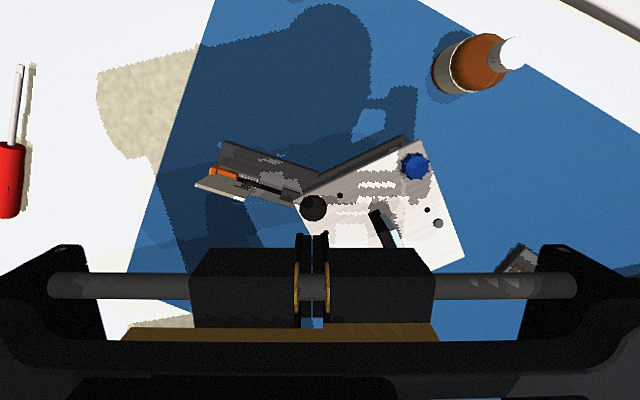

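The wrist view shows the button at (313,207), the pointer needle running from (285,190) to about (235,183), and the orange mark on the scale near (222,172). None of them is hidden. I'll go lower and take a stereo pair.

Emit:
jog_arm(
  rows=[
    [[0,-0.01,0.01,0],[0,-0.02,0.01,0],[0,-0.02,0.01,0],[0,-0.02,0.01,0],[0,-0.02,0,0],[0,0,0,0],[0,0,0,0]],
  ],
)

```text
time_s: 4.53
tcp_pos: [0.5291, 0.2432, 0.1716]
ee_rot: [[0.939, 0.344, 0.001], [0.344, -0.939, 0.0], [0.001, -0.0, -1.0]]
wrist_force: [-0.9, -0.9, -0.3]
gripper_width: 0.004
gripper_force: 0.0
```

```bash
python3 - <<'E'
from h import *
m=camera_model("wrist");im=capture("wrist");cv2.imwrite("pics/w2.png",im[:,:,::-1]);np.save("w2.npy",m,allow_pickle=True)
print(sense()["tcp_pos"], proj(m,(.5582,.228,.068)))
E
```

```text
[0.52917457 0.2427786  0.17159103] [345.32879324 198.48810401]
```

Emit:
jog_arm(
  rows=[
    [[0,0.01,0,0],[0,0.02,0,0],[0,0.02,0,0],[0,0.02,0,0],[0,0.02,0,0],[0,0,0,0],[0,0,0,0]],
  ],
)

```text
time_s: 5.45
tcp_pos: [0.5601, 0.1581, 0.1712]
ee_rot: [[0.939, 0.344, 0.0], [0.344, -0.939, 0.0], [0.0, -0.0, -1.0]]
wrist_force: [0.4, 0.7, 0.3]
gripper_width: 0.009
gripper_force: 0.0
```

```bash
python3 - <<'E'
from h import *
m=camera_model("wrist");im=capture("wrist");cv2.imwrite("pics/w3.png",im[:,:,::-1]);np.save("w3.npy",m,allow_pickle=True)
print(sense()["tcp_pos"])
o=[]
for n in(2,3):
    m=np.load(f"w{n}.npy",allow_pickle=True).item();i=cv2.imread(f"pics/w{n}.png");u,v=proj(m,(.5582,.228,.06)).round().astype(int)
    x0,y0=max(u-50,0),max(v-50,0);print(n,x0,y0,proj(m,(.56,.159,.068)))
    o.append(cv2.resize(i[y0:y0+100,x0:x0+80],(400,500),interpolation=cv2.INTER_CUBIC))
    print(blobs(i[:,:,::-1].copy(),(5,130,90),(20,255,255),(x0,y0,x0+100,y0+100),4))
cv2.imwrite("pics/c1.png",np.hstack(o))
E
```

```text
[0.56003067 0.15847256 0.17124632]
2 294 145 [435.50965645 228.02692543]
[(array([322.3, 182.2]), [308, 174, 33, 17, 235])]
3 168 145 [309.03338776 228.19390269]
[(array([205.9, 181.9]), [190, 174, 36, 17, 264])]
```

View pics/c1.png

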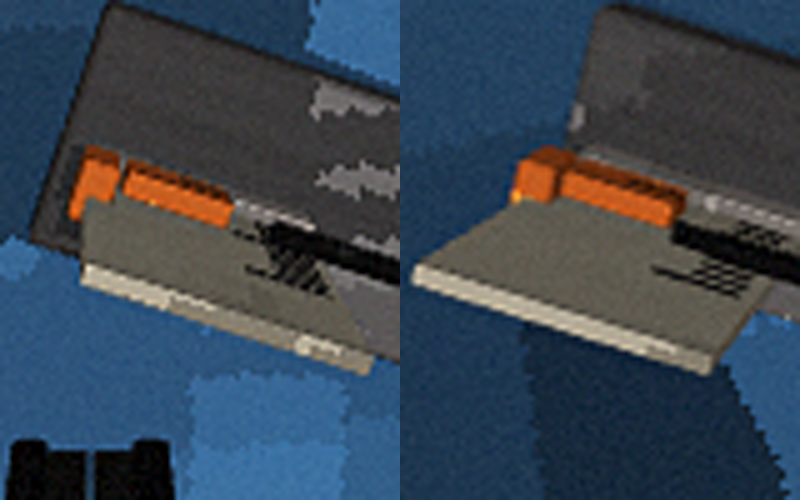

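The stereo crop shows the orange slider on the scale face: inner-end corners at zoomed (231,197) and (228,225) on the left, and (686,188) and (678,225) on the right. The pointer tip is near (273,232) left and (673,230) right.

```bash
python3 - <<'E'
from h import *
M={n:np.load(f"w{n}.npy",allow_pickle=True).item() for n in(1,2,3)}
f2=lambda X,Y:(294+X/5-.4,145+Y/5-.4); f3=lambda X,Y:(168+(X-400)/5-.4,145+Y/5-.4)
x=np.array([.99952,.03106,0]);y=np.array([-.03106,.99952,0]);c=np.array([.5623,.0954,0])
for n,a,b in(("tip",(273,232),(673,230)),("mk up",(231,197),(686,188)),("mk low",(228,225),(678,225)),("scale topR",(372,358),(715,358)),("scale topL",(82,266),(414,268)),("scale bot L front",(72,217),(515,198))):
    p,e=tri(M[2],f2(*a),M[3],f3(*b)); d=p-c; print(n,p.round(4),"err",round(e,4),"mount xy",(d@x).round(4),(d@y).round(4))
# pad & knobs
P=[]
for n in(1,2,3):
    im=cv2.imread(f"pics/w{n}.png"); m=M[n]; u,v=proj(m,(.56,.159,.068)).astype(int)
    k=np.zeros((400,640),np.uint8);k[v-28:v+18,u-24:u+28]=(im[v-28:v+18,u-24:u+28].max(2)<45)*255
    nn,_,st,cc=cv2.connectedComponentsWithStats(k); j=[i for i in range(1,nn) if st[i][4]>80]; print(n,(u,v),[(cc[i].round(1),st[i].tolist()) for i in j])
    print(blobs(im[:,:,::-1].copy(),(108,150,60),(125,255,255),(u,60,640,260),60)[:4])
E
```

```text
tip [0.562  0.2262 0.0585] err 0.0003 mount xy 0.0038 0.1307
mk up [0.5611 0.2302 0.037 ] err 0.0014 mount xy 0.003 0.1348
mk low [0.5568 0.2294 0.0404] err 0.0 mount xy -0.0014 0.1341
scale topR [0.555  0.212  0.0805] err 0.0 mount xy -0.0037 0.1168
scale topL [0.5537 0.2523 0.0808] err 0.0002 mount xy -0.0037 0.1571
scale bot L front [0.5517 0.2533 0.0431] err 0.003 mount xy -0.0057 0.1582
1 (np.int64(310), np.int64(209)) [(array([312.7, 207.8]), [300, 195, 27, 26, 552])]
[(array([415.9, 166.5]), [404, 154, 26, 26, 470])]
2 (np.int64(435), np.int64(228)) [(array([421.3, 203.8]), [411, 200, 28, 14, 164]), (array([435.2, 225. ]), [419, 211, 33, 29, 734])]
[(array([568.7, 178.4]), [546, 163, 41, 31, 726])]
3 (np.int64(309), np.int64(228)) [(array([289.2, 209.9]), [285, 203, 12, 16, 96]), (array([311.6, 229.2]), [295, 210, 34, 36, 1021])]
[(array([435.6, 177.6]), [419, 163, 34, 31, 689])]
```

Emit:
jog_arm(
  rows=[
    [[0,0,0.008,0],[0,0,0.01,0],[0,0,0.008,0],[0,0,0.004,0],[0,0,0,0],[0,0,0,0]],
  ],
)

```text
time_s: 6.25
tcp_pos: [0.5602, 0.1584, 0.1415]
ee_rot: [[0.939, 0.344, 0.0], [0.344, -0.939, 0.0], [0.001, -0.0, -1.0]]
wrist_force: [0.3, 0.0, -0.6]
gripper_width: 0.008
gripper_force: 0.0
```

Emit:
jog_arm(
  rows=[
    [[0,0,0.001,0],[0,0,0.001,0],[0,0,0,0],[0,0,0,0]],
  ],
)

```text
time_s: 6.75
tcp_pos: [0.56, 0.1583, 0.1393]
ee_rot: [[0.939, 0.344, 0.0], [0.344, -0.939, 0.0], [0.0, -0.0, -1.0]]
wrist_force: [0.0, 0.6, 0.3]
gripper_width: 0.002
gripper_force: 0.0
```

Emit:
jog_arm(
  rows=[
    [[0,0,0.001,0],[0,0,0.001,0],[0,0,0,0],[0,0,0,0]],
  ],
)

```text
time_s: 7.25
tcp_pos: [0.56, 0.1583, 0.1372]
ee_rot: [[0.939, 0.344, -0.0], [0.344, -0.939, -0.0], [-0.0, -0.0, -1.0]]
wrist_force: [-0.7, 0.8, 0.0]
gripper_width: 0.006
gripper_force: 0.0
```

```bash
python3 - <<'E'
from h import *
for _ in range(3):
    s=sense();print(s["time_s"],s["tcp_pos"],s["wrist_force"]);m=camera_model("wrist");im=capture("wrist")
cv2.imwrite("pics/w4.png",im[:,:,::-1]);np.save("w4.npy",m,allow_pickle=True)
u,v=proj(m,(.562,.2262,.0585)).astype(int);print(u,v)
E
```

```text
7.25 [0.56001199 0.15832623 0.13723683] [-0.71821154  0.76840733  0.03003749]
7.3 [0.5600217  0.15832521 0.13727708] [ 0.40636362 -0.08846879 -0.09648913]
7.35 [0.56001976 0.15830913 0.13726383] [ 0.08003301 -0.12218368 -0.30554484]
206 205
```

Emit:
jog_arm(
  rows=[
    [[0,0,0.001,0],[0,0,0,0]],
  ],
)

```text
time_s: 7.65
tcp_pos: [0.5601, 0.1584, 0.1366]
ee_rot: [[0.939, 0.344, 0.0], [0.344, -0.939, 0.0], [0.0, 0.0, -1.0]]
wrist_force: [-0.4, 0.3, 1.9]
gripper_width: 0.015
gripper_force: 1.2
```

Emit:
jog_arm(
  rows=[
    [[0,0,0.001,0],[0,0,0,0]],
  ],
)

```text
time_s: 7.9
tcp_pos: [0.5601, 0.1585, 0.1355]
ee_rot: [[0.939, 0.344, 0.0], [0.344, -0.939, 0.0], [0.001, -0.0, -1.0]]
wrist_force: [-0.0, 0.5, 2.1]
gripper_width: 0.005
gripper_force: 1.4
```

Emit:
jog_arm(
  rows=[
    [[0,0,0.001,0],[0,0,0,0]],
  ],
)

```text
time_s: 8.15
tcp_pos: [0.5602, 0.1586, 0.1344]
ee_rot: [[0.939, 0.344, 0.001], [0.344, -0.939, 0.0], [0.001, -0.0, -1.0]]
wrist_force: [-0.6, 1.0, 3.1]
gripper_width: 0.002
gripper_force: 1.7
```

Emit:
jog_arm(
  rows=[
    [[0,0,0.001,0],[0,0,0,0]],
  ],
)

```text
time_s: 8.4
tcp_pos: [0.5602, 0.1586, 0.1334]
ee_rot: [[0.939, 0.344, 0.001], [0.344, -0.939, 0.001], [0.001, -0.0, -1.0]]
wrist_force: [-0.9, 2.0, 4.4]
gripper_width: 0.009
gripper_force: 2.0
```

Emit:
jog_arm(
  rows=[
    [[0,0,0.001,0],[0,0,0.001,0],[0,0,0.001,0],[0,0,0.001,0],[0,0,0.001,0],[0,0,0,0],[0,0,0,0]],
  ],
)

```text
time_s: 9.28
tcp_pos: [0.5604, 0.1586, 0.1287]
ee_rot: [[0.939, 0.344, 0.001], [0.344, -0.939, 0.001], [0.001, -0.0, -1.0]]
wrist_force: [-1.7, 2.6, 5.8]
gripper_width: 0.005
gripper_force: 2.8
```

```bash
python3 - <<'E'
from h import *
s=sense();print(s["time_s"],s["tcp_pos"],s["wrist_force"]);m=camera_model("wrist");im=capture("wrist")
cv2.imwrite("pics/w5.png",im[:,:,::-1]);np.save("w5.npy",m,allow_pickle=True)
o=[]
for n in(4,5):
    m=np.load(f"w{n}.npy",allow_pickle=True).item();i=cv2.imread(f"pics/w{n}.png");u,v=proj(m,(.562,.2262,.05)).round().astype(int)
    x0,y0=max(u-40,0),max(v-50,0);print(n,x0,y0)
    o.append(cv2.resize(i[y0:y0+100,x0:x0+80],(400,500),interpolation=cv2.INTER_CUBIC))
    for z in(.0585,.05,.04,.034): print(z,(np.array(proj(m,(.562,.2262,z)))-[x0,y0]+.4)*5)
cv2.imwrite("pics/c2.png",np.hstack(o))
E
```

```text
9.275 [0.56040459 0.15863208 0.12866523] [-1.68493981  2.55605143  5.80500633]
4 171 151
0.0585 [180.0508964  272.66666939]
0.05 [202.47941827 252.37845509]
0.04 [226.54158418 230.62585972]
0.034 [239.9087287  218.54769472]
5 167 156
0.0585 [177.48898057 274.2575189 ]
0.05 [201.91342734 251.97460247]
0.04 [228.01326709 228.17905966]
0.034 [242.46610804 215.00924757]
```

View pics/c2.png

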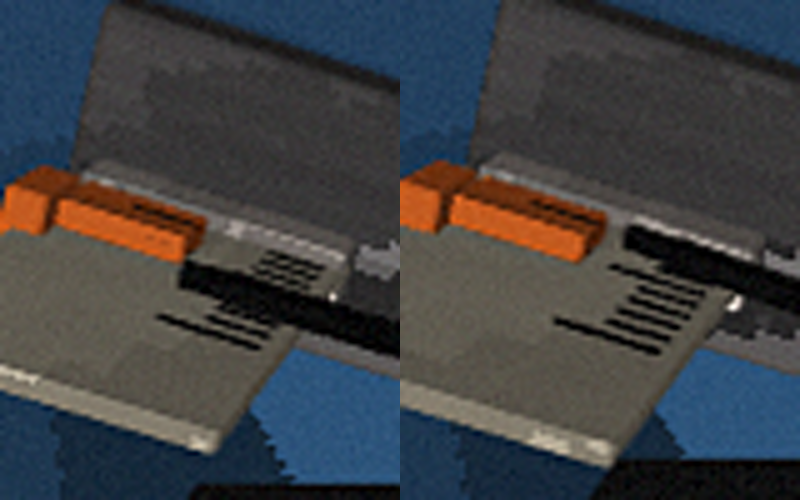

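The right half (pressed about 8 mm) shows the pointer tip end at (625,240), just right of the slider's inner end face, whose corners are (582,262) and (605,212). It is close to the mark's height, so I'll refine over several views.

```bash
python3 - <<'E'
from h import *
from scipy.optimize import least_squares
M={n:np.load(f"w{n}.npy",allow_pickle=True).item() for n in(2,3,4,5)}
O={2:(294,145),3:(168,145),4:(171,151),5:(167,156)}
x=np.array([.99952,.03106,0]);y=np.array([-.03106,.99952,0]);c=np.array([.5623,.0954,0])
def fit(n,obs):
    px={k:np.array(O[k])+np.array(v)/5-.4 for k,v in obs.items()}
    r=lambda p:np.concatenate([proj(M[k],p)-px[k] for k in px]); s=least_squares(r,[.56,.228,.05],x_scale=.01)
    d=s.x-c;print(n,"x,y,z mm",np.round([d@x*1e3,d@y*1e3,s.x[2]*1e3],1),s.fun.round(1)); return s.x
t=fit("tip rest",{2:(273,232),3:(273,230),4:(182,275)})
a=fit("mark top-back",{2:(228,225),3:(278,225),4:(182,262),5:(182,262)})
b=fit("mark bot-front",{3:(286,188),4:(206,217),5:(205,212)})
fit("mark bot-front2",{2:(231,197),3:(286,188),4:(206,217),5:(205,212)})
# tip now: rotate rest tip about the rocking line
for mz in (.034,.035,.036): pass
oy,oz=(t-c)@y+.0023,t[2]
for th in np.arange(.10,.24,.02):
    Y=oy*np.cos(th)+(oz-.053)*np.sin(th);Z=.053+(oz-.053)*np.cos(th)-oy*np.sin(th)
    p=c+x*((t-c)@x)+y*(Y-.0023);p[2]=Z;print(round(th,2),round(Z*1e3,1),((proj(M[5],p)-O[5]+.4)*5).round(0)+[400,0])
E
```

```text
tip rest x,y,z mm [  3.6 130.6  58.3] [ 0.  -0.   0.2  0.4 -0.2 -0.3]
mark top-back x,y,z mm [ -0.9 134.3  43.4] [ 0.2  0.2 -1.3  0.3  0.5 -0.1  0.4 -0.3]
mark bot-front x,y,z mm [  3.1 135.2  35.2] [ 0.2  0.2 -0.3 -0.2  0.1  0.1]
mark bot-front2 x,y,z mm [  3.1 134.9  36.2] [-0.1 -1.3  0.3  0.5 -0.3  0.2  0.1  0.5]
0.1 45.0 [617. 241.]
0.12 42.3 [625. 236.]
0.14 39.7 [634. 230.]
0.16 37.0 [642. 225.]
0.18 34.4 [651. 220.]
0.2 31.8 [660. 215.]
0.22 29.1 [669. 211.]
```

Emit:
jog_arm(
  rows=[
    [[0,0,0.0006,0],[0,0,0.0006,0],[0,0,0,0],[0,0,0,0]],
  ],
)

```text
time_s: 9.82
tcp_pos: [0.5605, 0.1585, 0.1276]
ee_rot: [[0.939, 0.344, 0.001], [0.344, -0.939, 0.0], [0.001, 0.0, -1.0]]
wrist_force: [-1.3, 1.4, 6.6]
gripper_width: 0.005
gripper_force: 3.1
```

```bash
python3 - <<'E'
from h import *
s=sense();print(s["time_s"],s["tcp_pos"],s["wrist_force"]);m=camera_model("wrist");im=capture("wrist");im2=capture("scene")
cv2.imwrite("pics/w6.png",im[:,:,::-1]);np.save("w6.npy",m,allow_pickle=True)
x0,y0=185,170
a=cv2.resize(im[y0:y0+60,x0:x0+60],(480,480),interpolation=cv2.INTER_CUBIC);b=cv2.resize(im2[228:268,365:391],(312,480),interpolation=cv2.INTER_CUBIC)
cv2.imwrite("pics/c3.png",np.hstack([a,b])[:,:,::-1])
x=np.array([.99952,.03106,0]);y=np.array([-.03106,.99952,0]);c=np.array([.5623,.0954,0])
for th in np.arange(.10,.2,.02):
    Y=.133*np.cos(th)+.0053*np.sin(th);Z=.053+.0053*np.cos(th)-.133*np.sin(th)
    p=c+x*.0036+y*(Y-.0023);p[2]=Z;print(round(th,2),round(Z*1e3,1),((proj(m,p)-[x0,y0]+.4)*8).round(0))
for z in(.0343,.0393,.0443):
    for X in(-.0005,.0036):
        p=c+x*X+y*.1347;p[2]=z;print("mark",X,z,((proj(m,p)-[x0,y0]+.4)*8).round(0))
E
```

```text
9.825 [0.56048924 0.15852584 0.12761275] [-1.34589363  1.39946007  6.59650094]
0.1 45.0 [196. 279.]
0.12 42.3 [209. 270.]
0.14 39.7 [223. 261.]
0.16 37.0 [237. 252.]
0.18 34.4 [251. 244.]
mark -0.0005 0.0343 [179. 270.]
mark 0.0036 0.0343 [189. 225.]
mark -0.0005 0.0393 [158. 288.]
mark 0.0036 0.0393 [169. 242.]
mark -0.0005 0.0443 [136. 308.]
mark 0.0036 0.0443 [147. 260.]
```

View pics/c3.png

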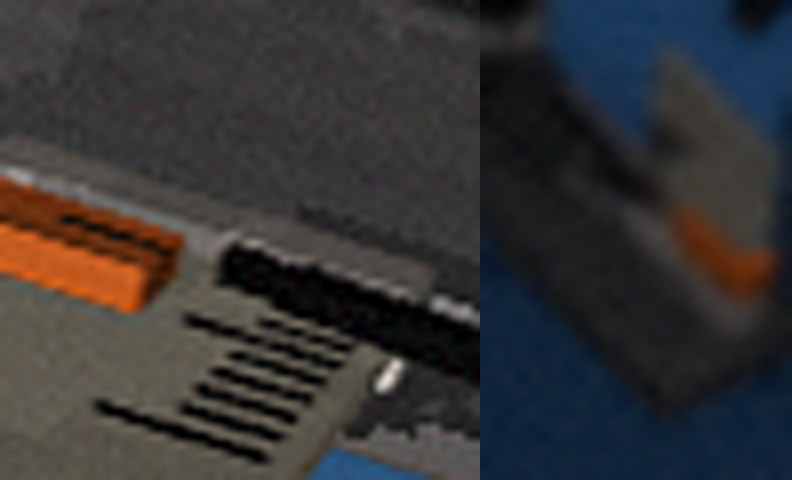

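The tip end at (222,262) fits z ≈ 39.7 mm. The mark's inner face, with corners (135,310) and (183,237), centres at about 39.5 mm, so the pointer stands on the mark. I'll hold, then ease off slowly.

Emit:
jog_arm(
  rows=[
    [[0,0,0,0],[0,0,0,0],[0,0,0,0],[0,0,0,0],[0,0,0,0],[0,0,0,0],[0,0,0,0],[0,0,0,0],[0,0,0,0]],
  ],
)

```text
time_s: 11.05
tcp_pos: [0.5605, 0.1585, 0.1276]
ee_rot: [[0.939, 0.344, 0.001], [0.344, -0.939, 0.0], [0.001, 0.0, -1.0]]
wrist_force: [-1.4, 1.4, 6.1]
gripper_width: 0.005
gripper_force: 3.1
```

Emit:
jog_arm(
  rows=[
    [[0,0,-0.0003,0],[0,0,-0.0004,0],[0,0,-0.0004,0],[0,0,-0.0004,0],[0,0,-0.0004,0],[0,0,-0.0004,0],[0,0,-0.0004,0],[0,0,-0.0004,0],[0,0,-0.0004,0],[0,0,-0.0004,0],[0,0,-0.0004,0],[0,0,-0.0004,0],[0,0,-0.0004,0],[0,0,-0.0004,0],[0,0,-0.0004,0],[0,0,-0.0004,0],[0,0,-0.0004,0],[0,0,-0.0004,0],[0,0,-0.0004,0],[0,0,-0.0004,0]],
  ],
)

```text
time_s: 13.55
tcp_pos: [0.5597, 0.1582, 0.1348]
ee_rot: [[0.939, 0.344, -0.001], [0.344, -0.939, -0.0], [-0.001, 0.0, -1.0]]
wrist_force: [2.1, -0.5, 2.0]
gripper_width: 0.004
gripper_force: 1.5
```

Emit:
jog_arm(
  rows=[
    [[0,0,-0.0003,0],[0,0,-0.0003,0],[0,0,-0.0003,0],[0,0,-0.0003,0],[0,0,-0.0003,0],[0,0,-0.0003,0],[0,0,-0.0003,0],[0,0,-0.0003,0],[0,0,-0.0003,0],[0,0,-0.0003,0],[0,0,-0.0003,0],[0,0,-0.0003,0],[0,0,-0.0003,0],[0,0,-0.0003,0],[0,0,-0.0003,0],[0,0,-0.0003,0],[0,0,-0.0003,0],[0,0,-0.0003,0],[0,0,-0.0003,0],[0,0,-0.0003,0]],
  ],
)

```text
time_s: 16.05
tcp_pos: [0.56, 0.1583, 0.141]
ee_rot: [[0.939, 0.344, -0.0], [0.344, -0.939, -0.0], [-0.0, 0.0, -1.0]]
wrist_force: [-0.4, 0.3, -0.5]
gripper_width: 0.008
gripper_force: 0.0
```

Emit:
jog_arm(
  rows=[
    [[0,0,-0.003,0],[0,0,-0.006,0],[0,0,-0.008,0],[0,0,-0.01,0],[0,0,-0.01,0],[0,0,-0.01,0],[0,0,-0.01,0],[0,0,-0.008,0],[0,0,-0.004,0],[0,0,0,0],[0,0,0,0]],
  ],
)

```text
time_s: 17.42
tcp_pos: [0.5598, 0.1582, 0.2095]
ee_rot: [[0.939, 0.344, -0.001], [0.344, -0.939, -0.0], [-0.001, 0.0, -1.0]]
wrist_force: [-0.2, 0.6, 0.4]
gripper_width: 0.004
gripper_force: 0.0
```

```bash
python3 - <<'E'
from h import *
s=sense();print(s["time_s"],s["tcp_pos"],s["wrist_force"]);im=capture("wrist");cv2.imwrite("pics/w7.png",im[:,:,::-1])
t=capture("top")[:,:,::-1];print("top blue",blobs(t[:,:,::-1].copy(),(108,120,90),(125,255,255),(222,197,322,267)))
sc=capture("scene");print("orange",blobs(sc,(3,100,80),(22,255,255),(320,185,400,265),1),blobs(sc,(108,120,90),(125,255,255),(320,185,400,265)))
E
```

```text
17.425 [0.55979773 0.15822178 0.20953546] [-0.16310969  0.60677606  0.40498978]
top blue [(array([284.2, 251.9]), [282, 249, 6, 6, 28])]
orange [(array([323., 185.]), [323, 185, 1, 1, 1]), (array([384.9, 248.6]), [382, 245, 7, 7, 25])] [(array([330., 218.]), [330, 217, 1, 3, 3]), (array([335.2, 216.6]), [334, 216, 3, 2, 5])]
```

View pics/w7.png

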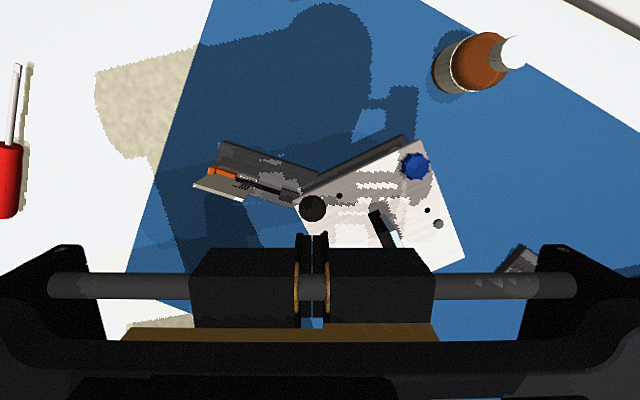

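The picture matches the first wrist view: button at (313,207), pointer back at rest, mark and knob where they were. The arm is clear of everything.

```bash
python3 -c "
from station import *
print(finish_job())"
```

```text
the job is handed in; nothing more can be done
None
```

The spring-return check is done and handed in: by my camera estimate the pointer tip stood within about 1 mm of the orange mark's centre for over a second, then I eased off at about 3 mm/s, and the last wrist picture shows the plate back at rest with mount and mark where they were.

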